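Clamp the blank in the trimming jig

TASK

The wooden blank already lies against its stops in the trimming jig. Push the clamp's swung-out strap round over the blank until the clamp meets its stop, then push the red cam lever all the way down so that the blank is held tight. Do not shift or lift the blank, and leave the spare blank, the wax jar and the brass guide bush alone.

Things in the scene. Friction and masses are not known exactly. Their poses are not given: they have to be found in the camera images.
- jig: plywood jig board, 260 x 400 x 18 mm (its x, y, z), screwed to the saw table; origin at the centre of its underside, z up. On it stand a wooden fence and end stop (both 20 mm high) against which the blank lies, and a swing clamp on a round steel column at x = 34, y = 60 mm.
- clamp (a joint): swing angle of the clamp about its upright column, rad. 0: the clamp rests on its stop pin and the strap points along the jig's -y, over the blank (it cannot go further). It grows to 2.0 as the strap swings out counter-clockwise seen from above (nose from the jig's -y towards the jig's +x). It stays where it is left; about 2 N at the nose turns it.
- column_axis (a point): point on the clamp's upright turning axis, at mid-height of the strap (81 mm above the table); its x axis points along the strap to the nose, z up. It turns with the clamp.
- strap: grey flat bar with rubber-footed spindle: bar 198 mm long, 25 mm wide, 14 mm thick, level when loose, its underside 74 and its top 88 mm above the table; it reaches from 57 mm behind the column axis to 141 mm in front. Origin at its heel, 45 mm behind the column axis, at mid-thickness; x axis towards the nose. It swings with the clamp and its nose dips as the lever goes down.
- strap_nose (a point): on the strap at mid-thickness, on the axis of the steel spindle (10 mm thick, nuts 17 mm across, sticking up 33 mm above the strap), 125 mm in front of the column axis. Below it the round rubber foot, 22 mm across, ends 30 mm lower, 4 to 6 mm clear of the blank's top while the lever is up.
- lever (a joint): angle of the cam lever, rad: 0 raised (it leans 12 degrees from upright, away from the nose), growing as it is pushed over backwards (away from the nose) and down, 1.22 fully down on its stop (nearly level, pointing away from the nose). It stays where it is left; 5 to 10 N near its end moves it. Two steel cheeks, 37 mm apart outside, 24 mm long, carry its pin and end 122 mm above the table.
- lever_pin (a point): axis of the lever's hinge pin, on the column axis 110 mm above the table; its axes are parallel to those of column_axis, and it turns with the clamp but not with the lever.
- lever_grip (a point): on the pushed (nose-side, later upper) face of the lever's red plastic grip, 85 mm from the pin along the lever. The grip is 22 mm wide and 16 mm thick and covers 46 to 110 mm from the pin; its pushed face lies 8 mm off the lever's middle line, which passes through the pin. This point's z axis runs out along the lever, its x axis points square out of the pushed face.
- blank: light wooden blank with pencil lines, 80 x 170 x 27 mm (its x, y, z), origin at the centre of its underside; loose, lies on the jig board (top 45 mm above the table) against fence and end stop.
- spare_blank: a second such blank, 80 x 170 x 27 mm, loose on the table, origin at the centre of its underside; to be left alone.
- wax_jar: jar with white cap and green label, 68 mm across, 75 mm high, loose on the table, origin at the centre of its underside; to be left alone.
- guide_bush: brass ring, 42 mm across, 14 mm high, hole 26 mm, loose on the front part of the jig board, origin at the centre of its underside; to be left alone.
There are look-alikes about, which are no part of the job. What is shaped like the blank but orange or purple is not meant.

How it is judged:
On the way, in this order (a step that is already met when the one before it is completed fails the run):
1. the strap is swung in over the blank, the clamp on its stop (within 0.10 rad), while the lever is still raised (below 0.45 rad) (value of joint clamp below 0.1 rad and value of joint lever below 0.45 rad), for 0.2 s.
2. the cam lever is pushed fully down (beyond 1.10 rad) with the clamp still on its stop (value of joint clamp below 0.12 rad and value of joint lever above 1.1 rad), for 0.2 s.
At the end, for the whole second after the job is handed in: The clamp is within 0.12 rad of its stop, the lever is beyond 1.10 of its 1.22 rad, the strap's foot presses on the blank with more than 10 N, and the blank is within 8 mm of where it lay (all of step 2 and contact force between strap and blank above 10 N and distance of blank from where it was at the start of the episode below 0.008 m); the robot touches nothing.
It fails at once if the blank is shifted or lifted by more than 8 mm (distance of blank from where it was at the start of the episode above 0.008 m).
It fails at once if the spare blank, wax jar or guide bush is moved by more than 15 mm (distance of any of spare_blank, wax_jar, guide_bush from where it was at the start of the episode above 0.015 m).
It also fails if it takes over 58 s, if anything falls off the work surface, if the arm or the gripper's body presses on something with over 40 N, if the wrist force passes 120 N, or if a joint passes its speed limit or range.

ROBOT

A 6-joint arm with a two-finger parallel gripper is mounted at the origin on the work surface. World frame = base frame: x ahead of the robot, y to its left, z up, the work surface at z = 0. Lengths are in m, angles in rad, forces in N, time in s.
With the tool pointing down it reaches from about 0.375 to 0.9 m from the base axis. Payload 3.1 kg.
Tool frame: the origin (TCP) lies on the centre line of the jaws, within the pads' length; the fingertips stand 17 mm ahead of it and the grasp point (between the pads) lies 2 mm behind it; y points along the fingers, z is the direction in which the jaws open and shut, and the axes are right-handed (so a half turn about y gives the same grasp; the last joint's range is limited). The gripper opens to 85 mm and grips with 20 to 120 N. Pads are 22 mm wide; open, the fingers measure 114 mm over their backs; the gripper's body (76 mm by 85 mm) begins 54 mm behind the grasp point. The pads swing forward as they close: fully open they stand 13 mm farther back than shut.
Start: joints at [-1.329, 0.527, 1.433, -0, 1.181, -0.178], TCP at [0.255, -0.57, 0.248] pointing down, gripper open.
Joint ranges: [-3.08, 3.08], [-0.75, 2.2], [0.22, 2.44], [-1.43, 4.57], [0, 2.65], [-2.85, 2.85]. Speed limits (rad/s): [2.79, 2.79, 3.14, 3.14, 3.14, 3.14].

INTERFACE

Orientations are given as a unit quaternion [x, y, z, w].
In Python, from station import manip gives the robot as it stands.
- The arm moves only by the shell command python3 -m handwheel 'ROWS' [FORCE]. ROWS is JSON, one flat list of numbers, 7 for each row, row after row: the shift along the tool's x, y, z in cm, then the turn, a rotation vector about the tool's x, y, z in rad, then the finger opening in cm, from 0 to 8.54. A call has 1 to 10 rows; each row is the pose to reach, as a shift and turn from the pose commanded when the call began, along the tool's axes at that moment; what a row does not reach only later rows make up. A row lasts 1/12 s, in which the tool goes at most 41.7 mm and 7.16 degrees, less where a joint would pass 70% of its speed; a pose out of reach is approached as far as the arm can. A call with a gripper value outside its range is refused whole. The fingers move at their own pace and stop on an object; FORCE is the grip in N (left out, the last holds). Time passes only in rows, so rows that repeat a pose let the fingers close. It gives the time, the measured TCP pose, the force and the opening at its end, in the units of the state.
- manip.sense(): the state, without advancing time (a new reading comes with each control period).
- manip.snapshot(name): name is "scene" or "top" or "wrist"; returns a dict with "frame" (480x640x3 uint8, red, green, blue), "depth" (480x640 float32, m along the optical axis (not along the pixel's ray), 0 where there is no reading), "camera_matrix" (3x3 intrinsics, pixels), "rvec" (rotation vector, rad) and "tvec" (3), from world to camera coordinates, as OpenCV has them. Camera axes: x right, y down, z forward; pixel columns grow to the right and rows downward; lengths in m; the calibration is good to about 2 mm. A picture is of the moment at which its call begins.
- manip.sign_off(): hands the job in, once; it reports no verdict.
The state is a dict: "t": time; "q": joint angles; "qd": joint speeds; "tau": joint torques, N m; "tcp_pos": TCP position; "tool_rot": TCP orientation; "force": force on the tool from outside, world axes, zero at the start; "ft_torque": the same for the moment, N m; "finger_gap": opening from 0.0 (shut) to 1.0 (fully open).
Only numpy, scipy, OpenCV 4.12 (cv2) and the standard library are available. Lean on these libraries where they do the work, as an engineer would, in place of code of your own. Each camera call takes 0.05 s, during which the arm holds its last target.

## Working session

There is one attempt and no reset: what is moved stays moved. The work goes in short steps, Python scripts to look and compute and a shell command to move; the robot and the scene stay as the last step left them, time stands still between calls to the robot, and variables do not carry over. Pictures are saved under pics/ and viewed, and the job is handed in when it is done.

```bash
ls; mkdir -p pics; cat > h.py <<'E'
import numpy as np, cv2
from station import manip
from scipy.spatial.transform import Rotation as R
def snap(n,f):
    s=manip.snapshot(n); np.savez('pics/'+f+'.npz',**s); cv2.imwrite('pics/'+f+'.png',s['frame'][:,:,::-1]); return s
def load(f): return dict(np.load('pics/'+f+'.npz'))
def ray(s,u,v):
    K=s['camera_matrix'];Rm=cv2.Rodrigues(s['rvec'])[0];c=-Rm.T@s['tvec'].ravel()
    return c,Rm.T@np.linalg.inv(K)@np.array([u,v,1.])
def onz(s,u,v,z):
    c,d=ray(s,u,v);return c+d*(z-c[2])/d[2]
def cloud(s):
    K=s['camera_matrix'];Rm=cv2.Rodrigues(s['rvec'])[0]
    v,u=np.mgrid[:480,:640];d=s['depth']
    p=np.stack([(u-K[0,2])/K[0,0]*d,(v-K[1,2])/K[1,1]*d,d],-1)
    return (p-s['tvec'].ravel())@Rm
def px(s,P):
    return cv2.projectPoints(np.atleast_2d(np.float64(P)),s['rvec'],s['tvec'],s['camera_matrix'],None)[0][:,0]
E
python3 - <<'E'
from h import *
for n in('scene','top','wrist'): s=snap(n,n+'0'); print(n,ray(s,320,240))
st=manip.sense();print(st); print(R.from_quat(st['tool_rot']).as_matrix())
E
```

```text
pics
scene (array([ 1.04837442, -0.68987793,  1.2687789 ]), array([-0.34054512,  0.4988643 , -0.79714956]))
top (array([0.26683502, 0.00860872, 1.69091197]), array([ 0.19576422, -0.00713456, -0.98068947]))
wrist (array([ 0.31619999, -0.54348864,  0.37304862]), array([-0.23444218, -0.10189842, -0.96680697]))
{'t': 0.15, 'q': array([-1.32851503e+00,  5.28289097e-01,  1.43365089e+00,  1.88903373e-05,
        1.18143793e+00, -1.78501453e-01]), 'qd': array([-0.00047023, -0.00370978, -0.00497715,  0.00114403,  0.00061999,
       -0.00218961]), 'tau': array([ 2.46976597e-04, -4.42745376e+01, -1.78275830e+01, -2.32124885e-04,
        5.65466718e-03,  2.56224831e-05]), 'tcp_pos': array([ 0.25519283, -0.56992229,  0.24752235]), 'tool_rot': array([-0.14768547,  0.69214587, -0.69088374,  0.14765757]), 'force': array([-0.08776073,  0.57637062, -0.84924773]), 'ft_torque': array([-0.0478901 , -0.04837927, -0.05492007]), 'finger_gap': 0.9978511604830317}
[[-9.12772490e-01 -4.11352011e-04  4.08468128e-01]
 [-4.08468199e-01  1.73731991e-03 -9.12770898e-01]
 [-3.34169669e-04 -9.99998406e-01 -1.75380204e-03]]
```

View pics/scene0.png

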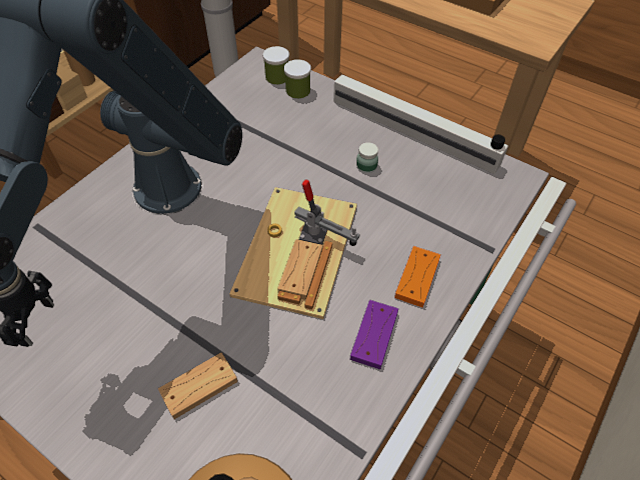

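View pics/top0.png

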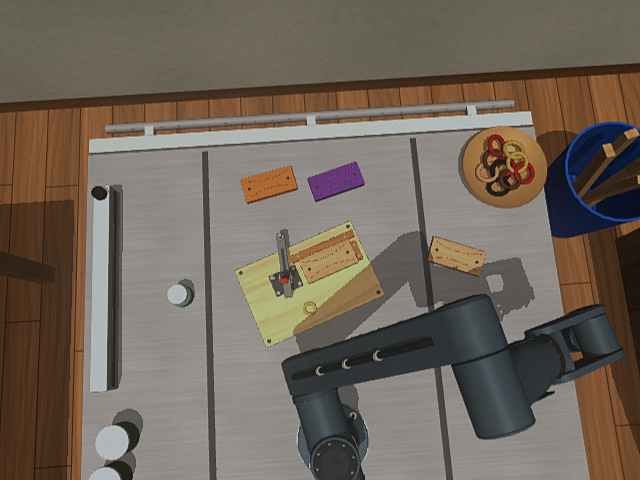

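The scene view shows the jig at about (300,250), with the blank at (300,270), the clamp at (315,220) and the red lever at (308,190). The top view shows the jig at about (310,285), the strap nose at (282,235) pointing outward, the bush at (310,308), the wax jar at (180,294) and the spare blank at (455,255). The orange and purple pieces at (268,184) and (336,181) are decoys.

```bash
python3 - <<'E'
from h import *
a=load('scene0')['frame'][170:330,215:375,::-1];b=load('top0')['frame'][210:360,225:395,::-1]
cv2.imwrite('pics/c1.png',np.hstack([cv2.resize(a,(400,400),interpolation=2),cv2.resize(b,(400,400*150//170+0),interpolation=2) if 0 else cv2.resize(b,(400,400),interpolation=2)]))
for n in('scene0','top0'):
    s=load(n); P=cloud(s); f=s['frame'].astype(int)
    red=(f[...,0]>120)&(f[...,1]<60)&(f[...,2]<70)
    m=red&(P[...,2]>.08)&(P[...,0]>.3)&(P[...,0]<.8)
    v,u=np.where(m);p=P[m];print(n,m.sum(),'red z',p.min(0),p.max(0))
    if m.sum(): 
        for i in np.argsort(p[:,2])[::max(1,len(p)//8)]: print(u[i],v[i],p[i].round(4))
    w=(P[...,0]>.3)&(P[...,0]<.8)&(abs(P[...,1])<.25)&(P[...,2]>.05)&(P[...,2]<.2)
    q=P[w&(P[...,2]>.08)&(P[...,2]<.095)&~red];print('strap z',len(q),q.mean(0),q.min(0),q.max(0))
E
```

```text
scene0 25 red z [0.45223949 0.0927765  0.20984371] [0.46492579 0.11094082 0.22142549]
302 184 [0.4522 0.0966 0.2098]
305 185 [0.4613 0.0975 0.2108]
304 182 [0.4549 0.1019 0.2145]
308 181 [0.462  0.11   0.2155]
305 184 [0.4621 0.0964 0.2161]
306 182 [0.4606 0.103  0.2169]
305 181 [0.4568 0.1039 0.2176]
305 182 [0.459  0.1008 0.218 ]
307 181 [0.4632 0.104  0.2214]
strap z 531 [0.52795983 0.10552779 0.08759175] [0.42152561 0.08452034 0.08010603] [0.62129133 0.1267029  0.09477938]
top0 28 red z [0.44776251 0.09630884 0.20492755] [0.46168292 0.11591329 0.2192873 ]
283 282 [0.4517 0.1082 0.2049]
287 281 [0.4533 0.0968 0.2083]
280 280 [0.4572 0.1159 0.2099]
283 281 [0.4537 0.1077 0.2112]
285 280 [0.4559 0.1019 0.213 ]
286 282 [0.45   0.0994 0.2139]
287 280 [0.4553 0.0963 0.2142]
281 279 [0.4591 0.1127 0.2149]
282 280 [0.456  0.1099 0.2165]
282 281 [0.4528 0.1099 0.2193]
strap z 407 [0.51983004 0.11073262 0.08647143] [0.420686   0.08913525 0.08020782] [0.61698534 0.13047444 0.0948687 ]
```

View pics/c1.png

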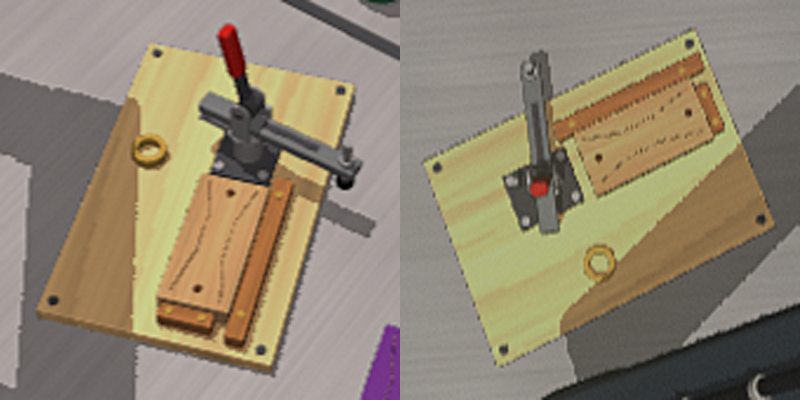

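```bash
python3 - <<'E'
from h import *
s=load('top0'); 
c=np.array([[23,160],[295,28],[375,225],[100,366]])*np.array([170/400,150/400])+[225,210]
W=np.array([onz(s,*p,.018) for p in c]);print(W.round(4)); print('ctr',W.mean(0))
# corners: 0 = -x?,: 0: left(+y) ,1: top right
ex=((W[0]-W[3])+(W[1]-W[2]));ey=((W[0]-W[1])+(W[3]-W[2]));print(np.linalg.norm(ex)/2,np.linalg.norm(ey)/2)
print('yaw',np.arctan2(ex[1],ex[0]),np.arctan2(-ey[0],ey[1]))
yaw=(np.arctan2(ex[1],ex[0])+np.arctan2(-ey[0],ey[1]))/2
Rz=R.from_euler('z',yaw).as_matrix();C=W.mean(0)+Rz@[.034,.06,0];print('column',C,yaw)
s2=load('scene0')
c2=np.array([[150,43],[357,84],[275,375],[38,315]])*.4+[215,170]
W=np.array([onz(s2,*p,.018) for p in c2]);print('scene jig',W.round(4),W.mean(0))
for n in('scene0','top0'):
    s=load(n); P=cloud(s)
    q=P[(P[...,0]>.4)&(P[...,0]<.66)&(abs(P[...,1]-.11)<.06)&(P[...,2]>.083)&(P[...,2]<.093)]
    l=cv2.fitLine(q[:,:2].astype(np.float32),cv2.DIST_HUBER,0,.01,.01).ravel();print(n,l,np.arctan2(l[1],l[0]))
    h=P[(P[...,0]>.55)&(P[...,0]<.66)&(abs(P[...,1]-.11)<.06)&(P[...,2]>.1)&(P[...,2]<.14)];print('spindle top',h.mean(0) if len(h) else 0,len(h), h[:,2].max() if len(h) else 0)
    # column-related: cheeks
    g=P[(P[...,0]>.4)&(P[...,0]<.56)&(abs(P[...,1]-.11)<.06)&(P[...,2]>.112)&(P[...,2]<.126)];print('cheeks',g.mean(0),len(g))
    # jar, bush, blank
print(px(load('top0'),[C+[0,0,.07]]),px(load('scene0'),[C+[0,0,.07]]))
E
```

```text
[[ 0.523   0.2699  0.018 ]
 [ 0.6578 -0.1049  0.018 ]
 [ 0.4149 -0.1921  0.018 ]
 [ 0.2786  0.1784  0.018 ]]
ctr [0.46856176 0.03783492 0.018     ]
0.2595031808113331 0.39656365151126544
yaw 0.3516110981258437 0.34886809720136686
column [0.47991026 0.10585852 0.018     ] 0.35023959766360524
scene jig [[ 0.2842  0.1803  0.018 ]
 [ 0.5284  0.271   0.018 ]
 [ 0.6726 -0.112   0.018 ]
 [ 0.4258 -0.1978  0.018 ]] [0.47775401 0.03536981 0.018     ]
scene0 [0.9962893  0.08606724 0.5176602  0.10528281] 0.086173855
spindle top [0.60717017 0.1146354  0.11464569] 27 0.12736952245417363
cheeks [0.48656431 0.10324161 0.11958885] 94
top0 [0.9965749  0.08269516 0.52043134 0.11120341] 0.08278971
spindle top [0.60276075 0.11791983 0.11628441] 13 0.1243124107912266
cheeks [0.48293639 0.10750587 0.11803773] 50
[[286.16461914 277.24172159]] [[312.81414044 216.18378574]]
```

The strap is at a clamp angle of about 1.3 rad. The column is at about (0.482, 0.106) and the nose at about (0.607, 0.117). I'll close the gripper, keep the tool vertical, and push the strap's +y side with the fingers' tool-x side.

```bash
cat >> h.py <<'E'
def plan(targets, Rc=None, pc=None):
    """targets: (x,y,z,yaw of tool x), vertical tool -> rows from measured pose"""
    st=manip.sense(); R0=R.from_quat(st['tool_rot']); p0=st['tcp_pos']
    print('t',round(st['t'],2),'tcp',p0.round(4),'yaw',np.arctan2(*R0.as_matrix()[[1,0],0]).round(3),'F',st['force'].round(1),'q',st['q'].round(2),'gap',round(st['finger_gap'],2))
    for x,y,z,w in targets:
        Rt=np.array([[np.cos(w),0,np.sin(w)],[np.sin(w),0,-np.cos(w)],[0,-1,0]])
        Rt[:,2]=np.cross(Rt[:,0],Rt[:,1])
        print((R0.inv().apply(np.array([x,y,z])-p0)*100).round(2),(R0.inv()*R.from_matrix(Rt)).as_rotvec().round(3))
E
python3 -c "
from h import *
plan([(.577,.164,.30,-1.486),(.577,.164,.083,-1.486)])"
```

```text
t 0.15 tcp [ 0.2552 -0.5699  0.2475] yaw -2.721 F [-0.1  0.6 -0.8] q [-1.33  0.53  1.43  0.    1.18 -0.18] gap 1.0
[-59.35  -5.13 -53.85] [ 1.000e-03 -1.235e+00 -1.000e-03]
[-59.35  16.57 -53.82] [ 1.000e-03 -1.235e+00 -1.000e-03]
```

```bash
python3 -m handwheel '[-30,-5.1,-27,0,-0.6,0,0, -30,-5.1,-27,0,-0.6,0,0, -30,-5.1,-27,0,-0.6,0,0, -30,-5.1,-27,0,-0.6,0,0, -30,-5.1,-27,0,-0.6,0,0, -30,-5.1,-27,0,-0.6,0,0, -30,-5.1,-27,0,-0.6,0,0, -30,-5.1,-27,0,-0.6,0,0, -30,-5.1,-27,0,-0.6,0,0, -30,-5.1,-27,0,-0.6,0,0]'
python3 -c "
from h import *
plan([(.577,.164,.30,-1.486)])"
```

```text
t: 0.98
tcp_pos: [0.4192, -0.1984, 0.2996]
tool_rot: [-0.346, 0.617, -0.616, 0.346]
force: [-0.1, 0.0, 0.2]
finger_gap: -0.003
t 0.98 tcp [ 0.4192 -0.1984  0.2996] yaw -2.12 F [-0.1  0.   0.2] q [-0.68  0.24  1.75  0.    1.15 -0.14] gap -0.0
[-3.915e+01 -1.000e-02 -5.450e+00] [ 0.    -0.634 -0.001]
```

```bash
python3 -m handwheel '[-39.2,0,-5.4,0,-0.634,0,0, -39.2,0,-5.4,0,-0.634,0,0, -39.2,0,-5.4,0,-0.634,0,0, -39.2,0,-5.4,0,-0.634,0,0, -39.2,0,-5.4,0,-0.634,0,0, -39.2,0,-5.4,0,-0.634,0,0, -39.2,0,-5.4,0,-0.634,0,0, -39.2,0,-5.4,0,-0.634,0,0, -39.2,0,-5.4,0,-0.634,0,0, -39.2,0,-5.4,0,-0.634,0,0]'
python3 -c "
from h import *
plan([(.577,.164,.083,-1.486)])
snap('wrist','w1');snap('scene','s1')"
```

```text
t: 1.82
tcp_pos: [0.5788, 0.1654, 0.299]
tool_rot: [-0.521, 0.478, -0.478, 0.522]
force: [0.5, -0.3, 0.3]
finger_gap: -0.003
t 1.82 tcp [0.5788 0.1654 0.299 ] yaw -1.484 F [ 0.5 -0.3  0.3] q [0.09 0.44 1.43 0.   1.26 0.  ] gap -0.0
[ 0.16 21.6  -0.22] [-0.001  0.002 -0.002]
```

View pics/w1.png

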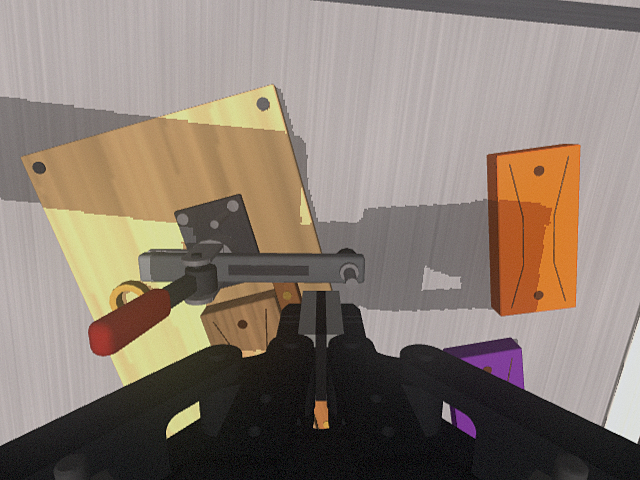

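View pics/s1.png

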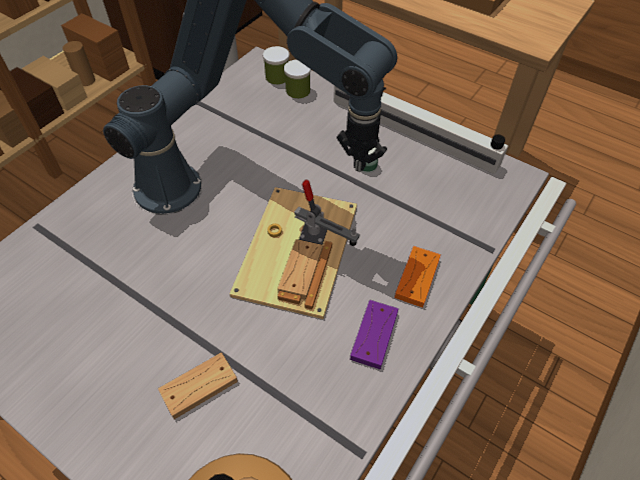

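The wrist view shows the strap across row 265 with its nose nut at about (350,270). The fingers are at (320,310) and the lever at (130,320). I'll refine the measurements from this view.

```bash
python3 - <<'E'
from h import *
s=load('w1');P=cloud(s)
for (u,v) in [(270,268),(170,266),(348,255),(350,280),(200,270),(130,320),(240,330)]: print(u,v,P[v,u].round(4))
q=P[(P[...,0]>.4)&(P[...,0]<.66)&(abs(P[...,1]-.11)<.04)&(P[...,2]>.083)&(P[...,2]<.093)]
l=cv2.fitLine(q[:,:2].astype(np.float32),cv2.DIST_HUBER,0,.01,.01).ravel();print(l,np.arctan2(l[1],l[0]),q.min(0),q.max(0))
# nut center: ray at strap top
print('nose px@z.088',onz(s,348,270,.088),'cheeks',P[(P[...,0]>.4)&(P[...,0]<.56)&(abs(P[...,1]-.11)<.04)&(P[...,2]>.115)&(P[...,2]<.126)].mean(0))
# jig corners wrist: (22,157),(275,85)
W=onz(s,275,85,.018);V=onz(s,22,157,.018);print('corners',W,V)
print('jar',onz(load('top0'),180,294,.075))
E
```

```text
270 268 [0.5395 0.114  0.089 ]
170 266 [0.4527 0.108  0.088 ]
348 255 [0.6065 0.1294 0.082 ]
350 280 [0.6066 0.1201 0.1198]
200 270 [0.4872 0.1177 0.1183]
130 320 [0.468  0.1119 0.1992]
240 330 [0.508  0.0288 0.0444]
[0.99635774 0.08527181 0.53929925 0.11397263] 0.08537549 [0.42472663 0.0907746  0.08302416] [0.62193751 0.13027075 0.09299585]
nose px@z.088 [0.60734735 0.11761376 0.088     ] cheeks [0.48750076 0.10905154 0.1203503 ]
corners [0.5273997  0.26997712 0.018     ] [0.28469709 0.18269725 0.018     ]
jar [0.45268501 0.42770394 0.075     ]
```

```bash
python3 -m handwheel '[0.2,21.6,-0.2,0,0,0,0, 0.2,21.6,-0.2,0,0,0,0, 0.2,21.6,-0.2,0,0,0,0, 0.2,21.6,-0.2,0,0,0,0, 0.2,21.6,-0.2,0,0,0,0, 0.2,21.6,-0.2,0,0,0,0, 0.2,21.6,-0.2,0,0,0,0]'
python3 - <<'E'
from h import *
s=snap('wrist','w2')
C=np.array([.482,.108]);T=[]
for th in (.085,-.2,-.5,-.8,-1.0,-1.224):
    u=np.array([np.cos(th),np.sin(th)]);n=np.array([-u[1],u[0]])
    T.append((*(C+.097*u+.0235*n),.083,th-np.pi/2))
plan(T)
E
```

```text
t: 2.5
tcp_pos: [0.5731, 0.1576, 0.0803]
tool_rot: [0.523, -0.481, 0.477, -0.518]
force: [1.3, -0.1, 0.6]
finger_gap: 0.001
t 2.55 tcp [0.5755 0.158  0.083 ] yaw -1.488 F [-0.2  0.3  0.7] q [ 0.08  0.72  1.63 -0.    0.8  -0.  ] gap 0.0
[ 1.84  0.   -0.03] [ 0.002 -0.002  0.   ]
[4.66 0.   0.24] [0.002 0.283 0.001]
[ 7.58  0.   -0.34] [0.002 0.583 0.001]
[ 1.021e+01  1.000e-02 -1.760e+00] [0.002 0.883 0.001]
[ 1.167e+01  1.000e-02 -3.110e+00] [2.000e-03 1.083e+00 1.000e-03]
[ 1.296e+01  1.000e-02 -4.930e+00] [0.002 1.307 0.002]
```

View pics/w2.png

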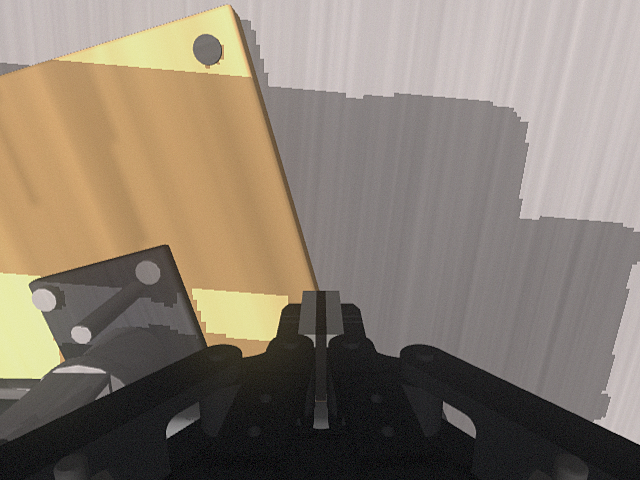

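```bash
python3 -m handwheel '[1,0,0,0,0,0,0, 1.8,0,0,0,0,0,0, 2.8,0,0.1,0,0.1,0,0, 3.7,0,0.2,0,0.19,0,0, 4.7,0,0.2,0,0.28,0,0, 5.6,0,0.1,0,0.38,0,0, 6.6,0,-0.1,0,0.48,0,0, 7.6,0,-0.3,0,0.58,0,0]'
python3 - <<'E'
from h import *
s=snap('scene','s3')
cv2.imwrite('pics/c3.png',cv2.resize(s['frame'][130:330,215:435,::-1],(660,600)))
C=np.array([.482,.108]);T=[]
for th in (-.5,-.65,-.8,-1.0,-1.15,-1.224,-1.25):
    u=np.array([np.cos(th),np.sin(th)]);n=np.array([-u[1],u[0]])
    T.append((*(C+.097*u+.0235*n),.083,th-np.pi/2))
plan(T)
E
```

```text
t: 3.22
tcp_pos: [0.5812, 0.082, 0.0863]
tool_rot: [0.358, -0.608, 0.609, -0.362]
force: [-0.3, 1.9, 0.8]
finger_gap: -0.001
t 3.27 tcp [0.5808 0.0801 0.0862] yaw -2.076 F [-0.3 -1.9 -0.3] q [-0.05  0.7   1.66 -0.    0.78  0.45] gap 0.0
[-0.06  0.32 -0.31] [-0.004 -0.006 -0.002]
[ 1.41  0.31 -0.05] [-0.004  0.144 -0.002]
[ 2.91  0.31 -0.03] [-0.004  0.294 -0.002]
[ 4.88  0.31 -0.34] [-0.004  0.494 -0.003]
[ 6.29  0.3  -0.83] [-0.004  0.644 -0.003]
[ 6.96  0.3  -1.14] [-0.004  0.718 -0.003]
[ 7.19  0.3  -1.27] [-0.004  0.744 -0.003]
```

View pics/c3.png

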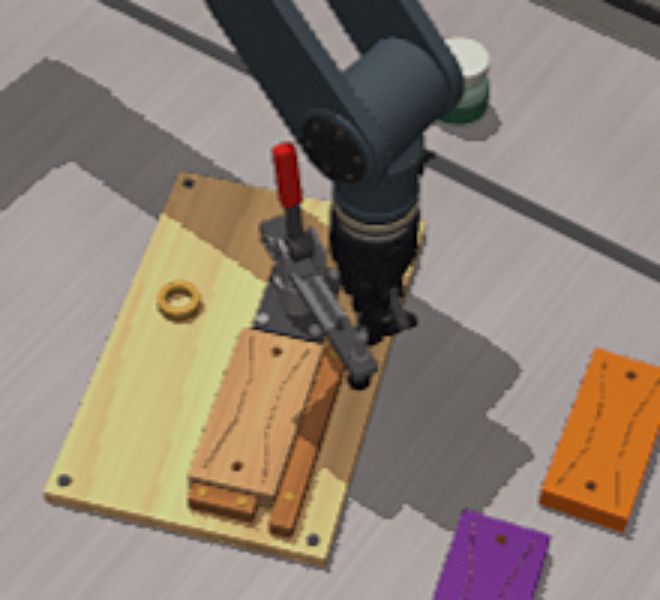

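The strap follows: its nose is now at crop (360,375) and the gripper is trailing it. I'll continue round to the stop.

```bash
python3 -m handwheel '[0.9,0.2,0,0,0.09,0,0, 1.9,0.2,0,0,0.19,0,0, 2.9,0.2,0,0,0.29,0,0, 3.9,0.2,-0.2,0,0.39,0,0, 4.9,0.2,-0.4,0,0.49,0,0, 5.6,0.2,-0.6,0,0.57,0,0, 6.3,0.2,-0.8,0,0.64,0,0, 6.7,0.2,-1,0,0.69,0,0, 6.95,0.2,-1.1,0,0.72,0,0, 6.95,0.2,-1.1,0,0.72,0,0]'
python3 - <<'E'
from h import *
s=snap('scene','s4')
cv2.imwrite('pics/c4.png',cv2.resize(s['frame'][130:330,215:435,::-1],(660,600)))
C=np.array([.482,.108]);T=[]
for th in (-1.224,-1.25):
    u=np.array([np.cos(th),np.sin(th)]);n=np.array([-u[1],u[0]])
    T.append((*(C+.097*u+.0235*n),.083,th-np.pi/2))
plan(T)
E
```

```text
t: 4.1
tcp_pos: [0.5388, 0.0257, 0.0838]
tool_rot: [0.123, -0.695, 0.697, -0.127]
force: [0.3, 0.9, 0.7]
finger_gap: 0.001
t 4.15 tcp [0.5386 0.026  0.0835] yaw -2.785 F [1.1 0.1 1.1] q [-0.16  0.66  1.78 -0.    0.69  1.06] gap -0.0
[0.19 0.05 0.06] [-0.003  0.009 -0.005]
[0.44 0.05 0.11] [-0.003  0.035 -0.005]
```

View pics/c4.png

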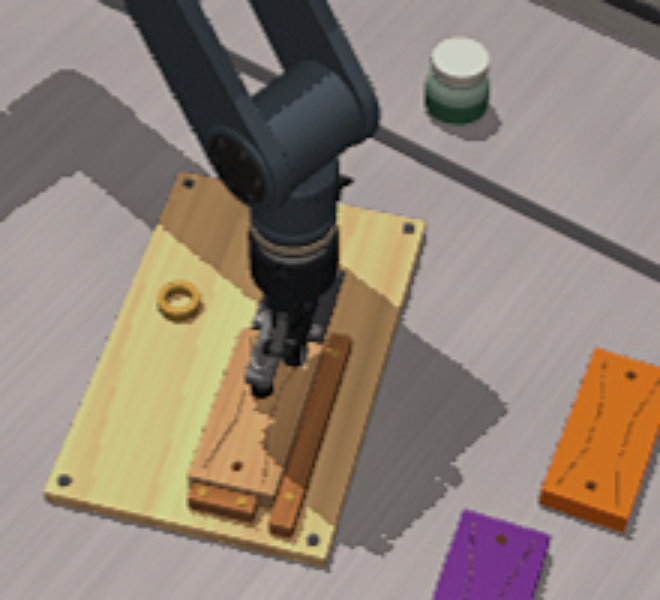

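```bash
python3 -m handwheel '[0.2,0,0,0,0.02,0,0, 0.35,0,0,0,0.03,0,0, 0.5,0,0,0,0.04,0,0, 0.5,0,0,0,0.04,0,0]'; python3 -c "
from h import *
print(manip.sense()['force'])
s=snap('top','t4');P=cloud(s)
q=P[(P[...,0]>.44)&(P[...,0]<.56)&(abs(P[...,1]-.05)<.11)&(P[...,2]>.083)&(P[...,2]<.093)];print(len(q),q.mean(0))
cv2.imwrite('pics/c5.png',cv2.resize(s['frame'][210:360,225:395,::-1],(680,600)))
"
```

```text
t: 4.48
tcp_pos: [0.5379, 0.0252, 0.0833]
tool_rot: [0.105, -0.698, 0.699, -0.115]
force: [7.7, 4.4, 2.3]
finger_gap: -0.002
[7.73445851 4.39563266 2.3199652 ]
0 [nan nan nan]<string>:5: RuntimeWarning: Mean of empty slice.
  ret = um.true_divide(
```

View pics/c5.png

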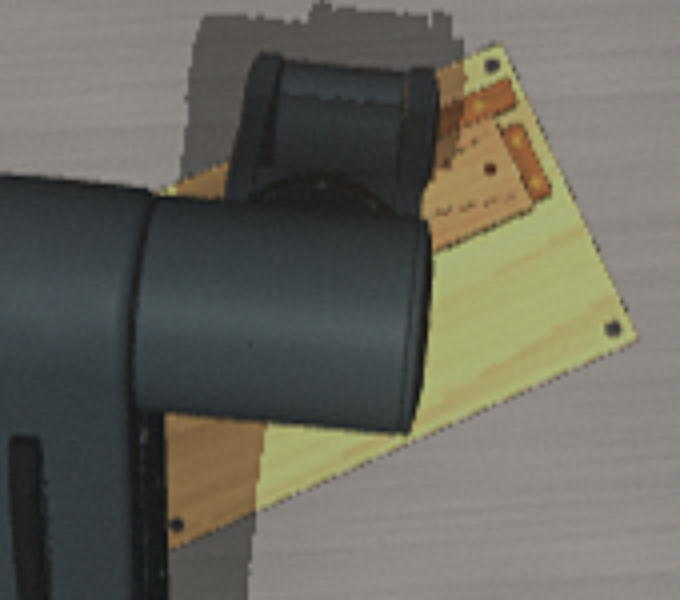

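The force rose to about 9 N with no further motion, and the geometry puts the strap at -1.214 rad against a computed stop of -1.224 rad. The clamp is on its stop. I'll back off and lift.

```bash
python3 -m handwheel '[-1.5,0,0,0,0,0,0, -3,0,0,0,0,0,0, -3,-4,0,0,0,0,0, -3,-8,0,0,0,0,0, -3,-12,0,0,0,0,0, -3,-16,0,0,0,0,0, -3,-20,0,0,0,0,0, -3,-22,0,0,0,0,0, -3,-22,0,0,0,0,0]'
python3 - <<'E'
from h import *
s=snap('scene','s6');cv2.imwrite('pics/c6.png',cv2.resize(s['frame'][130:330,215:435,::-1],(660,600)))
P=cloud(s)
q=P[(P[...,0]>.44)&(P[...,0]<.56)&(abs(P[...,1]-.05)<.12)&(P[...,2]>.083)&(P[...,2]<.093)]
l=cv2.fitLine(q[:,:2].astype(np.float32),cv2.DIST_HUBER,0,.01,.01).ravel();print(len(q),l,np.arctan2(-abs(l[1]),abs(l[0])))
f=s['frame'].astype(int);red=(f[...,0]>110)&(f[...,1]<60)&(f[...,2]<70)&(P[...,2]>.12)&(P[...,0]<.6)
p=P[red];print('red',len(p),p.mean(0),p.min(0),p.max(0))
n=np.array([.344,-.939]);C=np.array([.482,.108])
plan([(*(C+.035*n),.30,-1.22)])
E
```

```text
t: 5.28
tcp_pos: [0.5626, 0.0343, 0.3074]
tool_rot: [0.107, -0.697, 0.699, -0.115]
force: [0.6, 0.5, 0.5]
finger_gap: 0.001
378 [ 0.32730892 -0.9449174   0.50173044  0.05957522] -1.2373421
red 33 [0.480105   0.11403165 0.17645903] [0.46804095 0.10823607 0.16206362] [0.4887091  0.12409075 0.21794601]
t 5.33 tcp [0.5611 0.0345 0.3043] yaw -2.826 F [-0.   0.7 -0.8] q [-0.14  0.38  1.53 -0.    1.23  1.12] gap -0.0
[ 5.11  0.39 -5.94] [-0.006 -1.606 -0.002]
```

View pics/c6.png

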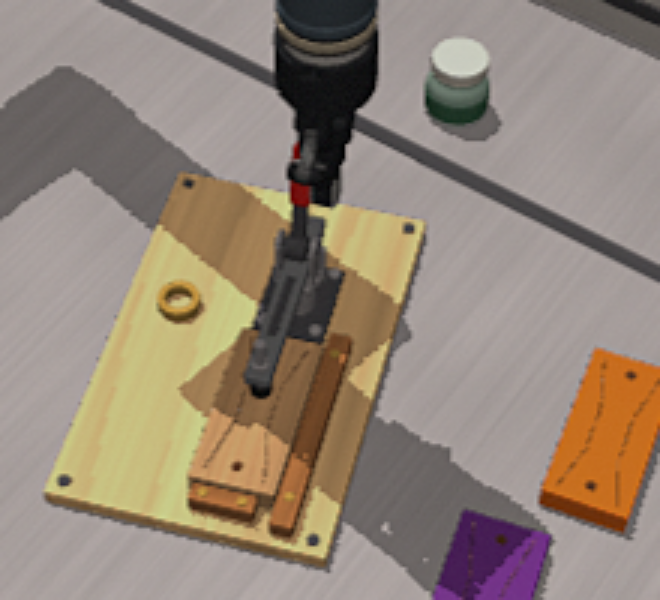

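The strap is measured at -1.237 rad, lying over the blank, and the lever is still up. Next I'll rotate the tool and move to the lever's nose side.

```bash
python3 -m handwheel '[2.5,0.4,-3,0,-0.6,0,0, 5.1,0.4,-5.9,0,-1.606,0,0, 5.1,0.4,-5.9,0,-1.606,0,0, 5.1,0.4,-5.9,0,-1.606,0,0, 5.1,0.4,-5.9,0,-1.606,0,0, 5.1,0.4,-5.9,0,-1.606,0,0, 5.1,0.4,-5.9,0,-1.606,0,0, 5.1,0.4,-5.9,0,-1.606,0,0, 5.1,0.4,-5.9,0,-1.606,0,0, 5.1,0.4,-5.9,0,-1.606,0,0]'
python3 - <<'E'
from h import *
plan([(*(np.array([.482,.108])+.04*np.array([.344,-.939])),.30,-1.22)])
E
```

```text
t: 6.17
tcp_pos: [0.4917, 0.0749, 0.2951]
tool_rot: [0.502, -0.501, 0.498, -0.499]
force: [0.0, -0.0, -0.5]
finger_gap: -0.001
t 6.17 tcp [0.4917 0.0749 0.2951] yaw -1.57 F [ 0.  -0.  -0.5] q [-0.07  0.3   1.68 -0.    1.16 -0.07] gap -0.0
[ 0.45 -0.49  0.41] [ 0.006 -0.35  -0.001]
```

```bash
python3 -m handwheel '[0.4,-0.4,0.4,0,-0.35,0,0, 0.4,-0.4,0.4,0,-0.35,0,0, 0.4,-0.4,0.4,0,-0.35,0,0, 0.4,-0.4,0.4,0,-0.35,0,0, 0.4,-0.4,0.4,0,-0.35,0,0]'
python3 - <<'E'
from h import *
s=snap('wrist','w7');P=cloud(s);f=s['frame'].astype(int)
red=(f[...,0]>90)&(f[...,1]<60)&(f[...,2]<60)&(P[...,2]>.12)&(P[...,2]<.24)&(P[...,1]>.05)
p=P[red];print(len(p),p.mean(0),p.min(0),p.max(0))
plan([(*(np.array([.482,.108])+.04*np.array([.344,-.939])),.21,-1.22)])
E
```

```text
t: 6.58
tcp_pos: [0.4963, 0.0708, 0.2997]
tool_rot: [0.578, -0.409, 0.406, -0.577]
force: [-0.5, 0.4, 0.1]
finger_gap: 0.003
1327 [0.47459132 0.12965329 0.21230681] [0.46378572 0.11147451 0.16680496] [0.48516752 0.14031125 0.21934672]
t 6.63 tcp [0.4965 0.0709 0.3   ] yaw -1.229 F [-0.7 -0.5 -0.8] q [-0.08  0.3   1.67 -0.    1.18 -0.42] gap 0.0
[ 0.03  9.   -0.05] [ 0.003 -0.009 -0.001]
```

View pics/w7.png

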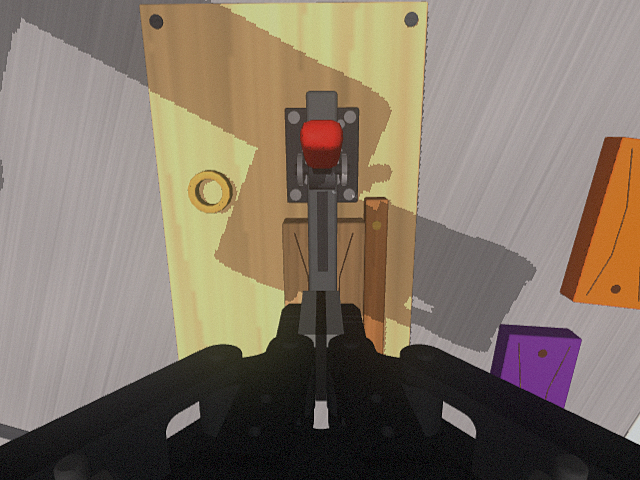

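The wrist view is well aligned: the red grip at (322,145) is centred above the strap at x=322, and the strap is parallel to the jig. I'll descend and then plan the push arc.

```bash
python3 -m handwheel '[0,3,0,0,0,0,0, 0,6,0,0,0,0,0, 0,9,0,0,0,0,0, 0,9,0,0,0,0,0, 0,9,0,0,0,0,0]'
python3 - <<'E'
from h import *
n=np.array([.344,-.939]);C=np.array([.482,.108]);T=[]
for L in np.r_[0:1.3:.1,1.25]:
    a=L+np.radians(12);back=.085*np.sin(a)-.008*np.cos(a);z=.11+.085*np.cos(a)+.008*np.sin(a)
    T.append((*(C+n*(.011-back)),z+.017,-1.22))
plan(T)
E
```

```text
t: 7.05
tcp_pos: [0.4963, 0.0709, 0.21]
tool_rot: [0.579, -0.409, 0.406, -0.577]
force: [-0.2, -0.1, 0.9]
finger_gap: -0.001
t 7.05 tcp [0.4963 0.0709 0.21  ] yaw -1.228 F [-0.2 -0.1  0.9] q [-0.08  0.42  1.78 -0.    0.95 -0.42] gap -0.0
[-3.86 -0.17 -0.09] [ 0.005 -0.008 -0.002]
[-4.7  -0.03 -0.1 ] [ 0.005 -0.008 -0.002]
[-5.52  0.2  -0.11] [ 0.005 -0.008 -0.002]
[-6.32  0.51 -0.11] [ 0.005 -0.008 -0.002]
[-7.08  0.89 -0.12] [ 0.005 -0.008 -0.002]
[-7.8   1.35 -0.12] [ 0.005 -0.008 -0.002]
[-8.47  1.88 -0.12] [ 0.005 -0.008 -0.002]
[-9.09  2.47 -0.13] [ 0.005 -0.008 -0.002]
[-9.64  3.12 -0.13] [ 0.005 -0.008 -0.002]
[-10.12   3.82  -0.13] [ 0.005 -0.008 -0.002]
[-10.53   4.57  -0.13] [ 0.005 -0.008 -0.002]
[-10.87   5.36  -0.13] [ 0.005 -0.008 -0.002]
[-11.12   6.17  -0.13] [ 0.005 -0.008 -0.002]
[-11.22   6.59  -0.12] [ 0.005 -0.008 -0.002]
```

```bash
python3 -m handwheel '[-2,-0.1,-0.1,0,0,0,0, -3.6,-0.1,-0.1,0,0,0,0, -4.3,0,-0.1,0,0,0,0, -4.8,0,-0.1,0,0,0,0, -5.5,0.2,-0.1,0,0,0,0, -6.3,0.5,-0.1,0,0,0,0, -7.1,0.9,-0.1,0,0,0,0, -7.8,1.35,-0.1,0,0,0,0, -8.4,1.8,-0.1,0,0,0,0]'
python3 - <<'E'
from h import *
n=np.array([.344,-.939]);C=np.array([.482,.108]);T=[]
for L in [.6,.7,.8,.9,1,1.1,1.2,1.25]:
    a=L+np.radians(12);back=.085*np.sin(a)-.008*np.cos(a);z=.11+.085*np.cos(a)+.008*np.sin(a)
    T.append((*(C+n*(.011-back)),z+.017,-1.22))
plan(T)
s=snap('scene','s8');cv2.imwrite('pics/c8.png',cv2.resize(s['frame'][130:330,215:435,::-1],(660,600)))
E
```

```text
t: 7.8
tcp_pos: [0.4692, 0.1504, 0.1941]
tool_rot: [-0.577, 0.407, -0.408, 0.579]
force: [-0.8, -0.1, 5.0]
finger_gap: 0.0
t 7.8 tcp [0.4692 0.1504 0.1941] yaw -1.228 F [-0.8 -0.1  5. ] q [ 0.08  0.43  1.82  0.    0.89 -0.26] gap 0.0
[-0.08  0.26 -0.26] [-0.003 -0.008 -0.   ]
[-0.7   0.85 -0.26] [-0.003 -0.008 -0.   ]
[-1.25  1.5  -0.27] [-0.003 -0.008 -0.   ]
[-1.73  2.2  -0.28] [-0.003 -0.008 -0.   ]
[-2.15  2.95 -0.28] [-0.003 -0.008 -0.   ]
[-2.48  3.74 -0.29] [-0.003 -0.008 -0.   ]
[-2.74  4.55 -0.29] [-0.003 -0.008 -0.   ]
[-2.84  4.97 -0.29] [-0.003 -0.008 -0.   ]
```

View pics/c8.png

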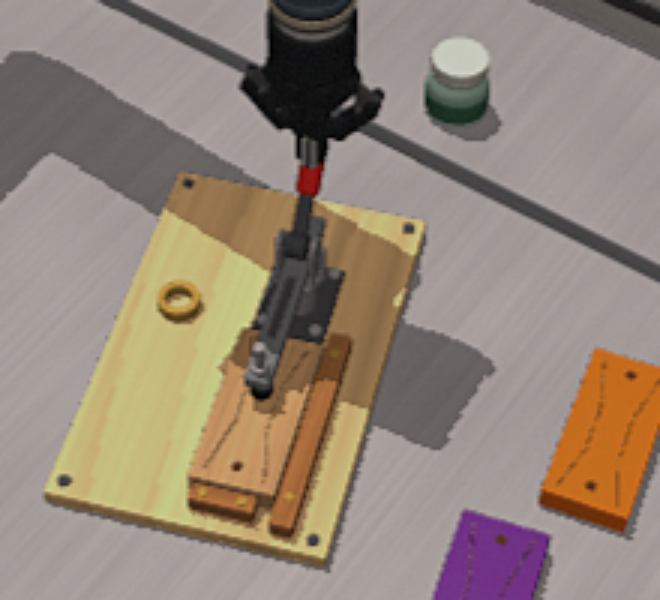

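The lever is following: the red grip is at crop (310,180). I'll push on down to the stop.

```bash
python3 -m handwheel '[-0.5,0.7,-0.1,0,0,0,0, -1,1.2,-0.2,0,0,0,0, -1.4,1.8,-0.2,0,0,0,0, -1.8,2.4,-0.2,0,0,0,0, -2.1,3,-0.2,0,0,0,0, -2.4,3.6,-0.2,0,0,0,0, -2.6,4.2,-0.2,0,0,0,0, -2.7,4.6,-0.2,0,0,0,0]'
python3 - <<'E'
from h import *
st=manip.sense();p=st['tcp_pos'];n=np.array([.344,-.939]);C=np.array([.482,.108])
print('tip corner back',.011-(p[:2]-C)@n,'z',p[2]-.017,'F',st['force'])
s=snap('scene','s9');cv2.imwrite('pics/c9.png',cv2.resize(s['frame'][130:330,215:435,::-1],(660,600)))
E
```

```text
t: 8.52
tcp_pos: [0.4588, 0.1759, 0.1478]
tool_rot: [-0.576, 0.407, -0.408, 0.58]
force: [1.8, 4.0, 9.5]
finger_gap: 0.0
tip corner back 0.08269483074703139 z 0.1308103791806573 F [1.75316804 3.96740131 9.51860027]
```

View pics/c9.png

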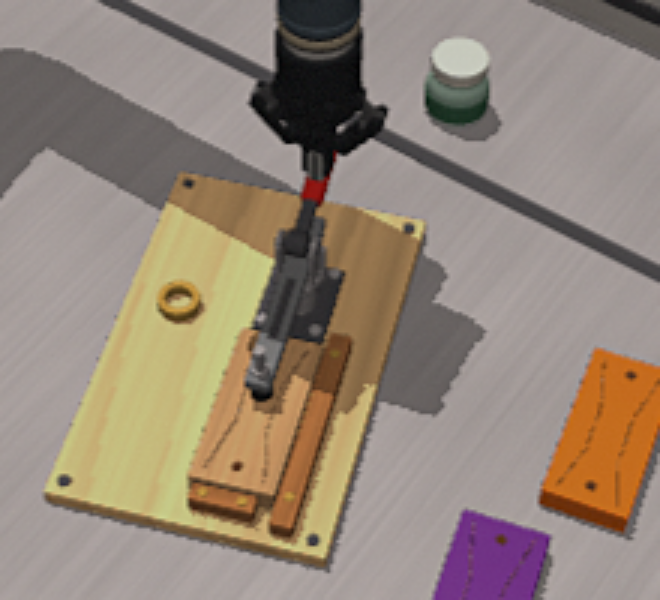

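```bash
python3 -m handwheel '[0,0.3,0,0,0,0,0, 0,0.5,0,0,0,0,0, 0,0.7,0,0,0,0,0, 0,0.7,0,0,0,0,0]'
```

```text
t: 8.9
tcp_pos: [0.4587, 0.1764, 0.144]
tool_rot: [-0.576, 0.407, -0.408, 0.58]
force: [-3.6, 4.6, 31.9]
finger_gap: -0.002
```

The force is 32 N and motion has stopped, so the lever is on its stop. I'll lift straight off and look.

```bash
python3 -m handwheel '[0,-2,0,0,0,0,0, 0,-5,0,0,0,0,0, 0,-9,0,0,0,0,0, 0,-13,0,0,0,0,0, 2,-16,0,0,0,0,0, 4,-18,0,0,0,0,0, 6,-18,0,0,0,0,0, 6,-18,0,0,0,0,0]'
python3 - <<'E'
from h import *
print(manip.sense()['force'])
w=snap('wrist','w10');s=snap('scene','s10')
cv2.imwrite('pics/c10.png',np.hstack([cv2.resize(s['frame'][130:330,215:435,::-1],(400,364)),cv2.resize(w['frame'][:,:,::-1],(400,364))]))
C=np.array([.482,.108,.11]);n=np.array([.344,-.939,0])
for k in(w,s):
    P=cloud(k);f=k['frame'].astype(int)
    red=(f[...,0]>90)&(f[...,1]<60)&(f[...,2]<60)&(P[...,2]>.09)&(P[...,2]<.24)&(P[...,0]<.6)&(P[...,0]>.35)&(P[...,1]>.05)
    p=P[red]-C; b=-(p@n); top=p[:,2]>0.0
    print(len(p),'back',b.min(),b.max(),'z',p[:,2].min(),p[:,2].max(),'slope',np.polyfit(b,p[:,2],1))
    q=P[(P[...,0]>.44)&(P[...,0]<.56)&(P[...,1]>-.03)&(P[...,1]<.08)&(P[...,2]>.075)&(P[...,2]<.093)]
    l=cv2.fitLine(q[:,:2].astype(np.float32),cv2.DIST_HUBER,0,.01,.01).ravel();print('strap',np.arctan2(-abs(l[1]),abs(l[0])))
E
```

```text
t: 9.57
tcp_pos: [0.4789, 0.1157, 0.3213]
tool_rot: [-0.577, 0.407, -0.409, 0.578]
force: [0.3, -0.1, -1.3]
finger_gap: 0.0
[ 0.29807659 -0.09739763 -1.26052477]
1782 back 0.04547071683182458 0.10709563932978262 z 0.009544510820609808 0.024650159105271754 slope [0.12517292 0.00855296]
strap -1.1598543
124 back 0.040132176139754706 0.1047066226409003 z 0.006840253624675066 0.028569201387981205 slope [0.1241518  0.00895455]
strap -1.2035086
```

View pics/c10.png

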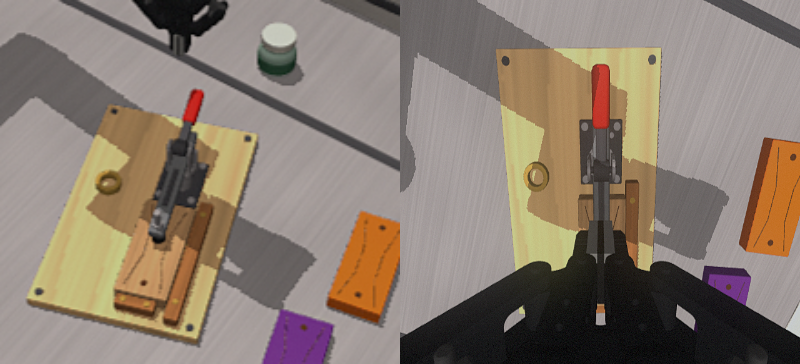

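```bash
python3 - <<'E'
from h import *
w=load('w10');P=cloud(w);f=w['frame'].astype(int)
red=(f[...,0]>90)&(f[...,1]<60)&(f[...,2]<60)&(P[...,2]>.09)&(P[...,2]<.24)&(P[...,1]>.05)
l=cv2.fitLine(P[red][:,:2].astype(np.float32),cv2.DIST_HUBER,0,.01,.01).ravel();print('lever heading',np.arctan2(-abs(l[1]),abs(l[0])))
a,b=load('scene0'),load('s10')
for nm,(y0,y1,x0,x1) in dict(blank_lower=(275,305,270,312),spare=(345,425,150,245),bush=(218,240,262,288),jar=(140,175,350,385)).items():
    A,B=[cv2.cvtColor(k['frame'][y0:y1,x0:x1],cv2.COLOR_RGB2GRAY).astype(np.float32) for k in(a,b)]
    print(nm,cv2.phaseCorrelate(A,B,cv2.createHanningWindow(A.shape[::-1],cv2.CV_32F)))
E
```

```text
lever heading -1.1348001
blank_lower ((0.5031551899216424, -0.028822213142408515), 0.9768787384033203)
spare ((-0.043016421656140835, 0.0016277574957968), 0.7722691670060158)
bush ((1.0353838948719414, -1.0036970382223043), 0.7222824288003239)
jar ((0.016450241463683568, 0.009858859726872282), 0.9935571790477375)
```

One reading disagrees: the lever heading is -1.135 rad against -1.22 rad expected, though this was a skewed view. I'll move the arm clear and measure from the top camera.

```bash
python3 -m handwheel '[38,-3,0,0,0,0,0, 38,-3,0,0,0,0,0, 38,-3,0,0,0,0,0, 38,-3,0,0,0,0,0, 38,-3,0,0,0,0,0, 38,-3,0,0,0,0,0, 38,-3,0,0,0,0,0, 38,-3,0,0,0,0,0, 38,-3,0,0,0,0,0, 38,-3,0,0,0,0,0]'
python3 -m handwheel '[18,0,-20,0,0,0,0, 18,0,-20,0,0,0,0, 18,0,-20,0,0,0,0, 18,0,-20,0,0,0,0, 18,0,-20,0,0,0,0, 18,0,-20,0,0,0,0, 18,0,-20,0,0,0,0, 18,0,-20,0,0,0,0]'
python3 - <<'E'
from h import *
t=snap('top','t11');s=snap('scene','s11')
cv2.imwrite('pics/c11.png',np.hstack([cv2.resize(s['frame'][170:330,215:375,::-1],(400,400)),cv2.resize(t['frame'][210:360,225:395,::-1],(400,353))[:400]] if 0 else [cv2.resize(s['frame'][170:330,215:375,::-1],(400,400)),cv2.resize(t['frame'][210:370,225:385,::-1],(400,400))]))
E
```

```text
t: 10.5
tcp_pos: [0.6073, -0.2454, 0.3481]
tool_rot: [0.578, -0.408, 0.409, -0.577]
force: [0.5, -0.6, -0.5]
finger_gap: 0.0
t: 11.17
tcp_pos: [0.4757, -0.4795, 0.3477]
tool_rot: [-0.577, 0.41, -0.407, 0.577]
force: [0.3, -0.4, -0.3]
finger_gap: -0.003
```

View pics/c11.png

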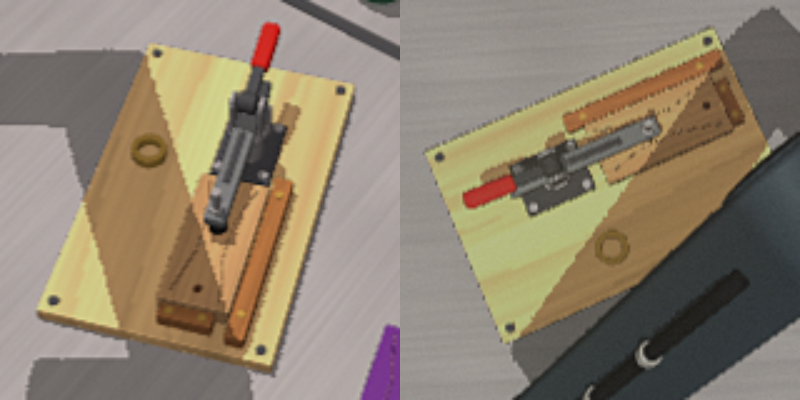

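```bash
python3 - <<'E'
from h import *
C=np.array([.482,.108]);n=np.array([.344,-.939]);e=np.array([.939,.344])
for k in('t11','s11'):
    s=load(k);P=cloud(s);f=s['frame'].astype(int)
    red=(f[...,0]>90)&(f[...,1]<60)&(f[...,2]<60)&(P[...,2]>.09)&(P[...,2]<.24)&(P[...,1]>.05)&(P[...,0]<.6)
    p=P[red][:,:2]
    d=P[...,:2]-C;al=d@n;la=d@e
    m=(al>.02)&(al<.145)&(abs(la)<.04)&(P[...,2]>.065)&(P[...,2]<.095)
    q=P[m][:,:2]
    A=[]
    for r in(p,q,np.r_[p,q]):
        l=cv2.fitLine(r.astype(np.float32),cv2.DIST_HUBER,0,.01,.01).ravel();A.append((len(r),round(float(np.arctan2(-abs(l[1]),abs(l[0]))),3)))
    h=P[(al>.09)&(al<.15)&(abs(la)<.04)&(P[...,2]>.095)&(P[...,2]<.13)]
    print(k,'lever,strap,both',A,'spindle',h.mean(0),len(h),'lateral mm',((h.mean(0)[:2]-C)@e)*1e3,'red mean lat',((p.mean(0)-C)@e)*1e3)
    b=(s['frame'][...,0]>0)&(P[...,2]>.04)&(P[...,2]<.05)&(abs(la)<.12)&(al>0.02)&(al<.3)
s=load('t11')
# jig long edge heading from holes: top crop (440,157),(708,41),(510,328)
g=lambda x,y: onz(s,225+(x-400)*.4,210+y*.4,.018)
a,b,c=g(440,157),g(708,41),g(510,328);d=b-a;print('jig -y heading',np.arctan2(d[1],d[0])); d=a-c;print('x heading',np.arctan2(d[1],d[0]))
# fence edge heading (568,131)-(720,80) top z .038
g=lambda x,y: onz(s,225+(x-400)*.4,210+y*.4,.038)
E
```

```text
t11 lever,strap,both [(129, -1.216), (312, -1.233), (441, -1.23)] spindle [ 0.5221844  -0.01083746  0.11164212] 12 lateral mm -3.1469302862809267 red mean lat -1.8270276280949784
s11 lever,strap,both [(121, -1.239), (356, -1.213), (477, -1.223)] spindle [ 0.5261743  -0.01489695  0.10816928] 25 lateral mm -0.7968845465974201 red mean lat 1.8833192051791936
jig -y heading -1.2223670677168539
x heading 0.3447336450207843
```

The unobstructed views give a clamp heading of -1.223 to -1.230 rad, against a jig -y heading of -1.222 rad, so the clamp is on its stop. The odd reading came from the skewed wrist view.

```bash
python3 -c "
from station import manip
print(manip.sign_off())"
```

```text
the job is handed in; nothing more can be done
None
```

I swung the strap in over the blank to its stop and pushed the red lever fully down. I then moved the arm clear and handed the job in at about 11 s; no verdict was reported.

**Clamp:** with nothing in the way, the two cameras put it at -1.223 and -1.230 rad, against -1.222 rad for the jig's own -y direction. That is within about 0.01 rad of the stop.

**Lever:** the grip's slope gives about 1.24 rad, taken as fully down on its 1.22 rad stop. The push ended solid at 32 N, below the 40 N limit.

**Blank:** it moved about 0.5 pixel in the scene camera, roughly 1 mm.

**Left-alone objects:** the spare blank and wax jar showed no movement. The bush image shifted by about 1 pixel. I never went near it, so I put that down to a shadow that fell across it.

**Checks that disagreed or were missing:**
- **Clamp angle:** just after the lever push, the wrist camera's lever and strap fits were off at -1.135 and -1.160 rad, and one scene fit gave -1.204 rad. The wrist view was skewed and partly blocked by the fingers, and the clear views did not confirm those values.
- **Clamping force:** I could not measure the foot's force on the blank. I inferred it from the lever being fully down.

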